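Feel along the filed edge of a hair-band blank

ROBOT

A 7-joint arm with a two-finger parallel gripper is mounted at the origin on the work surface. World frame = base frame: x ahead of the robot, y to its left, z up, the work surface at z = 0. Lengths are in mm, angles in rad, forces in N, time in s.
With the tool pointing down it reaches from about 400 to 850 mm from the base axis. Payload 6.9 kg.
Tool frame: the origin (TCP) lies on the centre line of the jaws, within the pads' length; the fingertips stand 22 mm ahead of it and the grasp point (between the pads) lies 3 mm ahead of it (ctrl.tcp_to_tips is the z of the fingertips in the tool frame, in mm); z points along the fingers, y is the line along which they close (so a half turn about z gives the same grasp; the last joint's range is limited). The gripper opens to 85 mm and grips with 20 to 120 N. Pads are 22 mm wide; open, the fingers measure 114 mm over their backs; the gripper's body (76 mm by 85 mm) begins 54 mm behind the grasp point. The pads swing forward as they close: fully open they stand 13 mm farther back than shut.
Start: joints at [-1.056, 0.507, -0.238, 1.5, 0.126, 1.149, -0.155], TCP at [249.033, 573.232, 253.275] pointing down, gripper open.
Joint ranges: [-3.08, 3.08], [-0.24, 2.05], [-1.43, 1.35], [0, 2.5], [-1.52, 4.66], [0.17, 1.96], [-2.89, 2.89]. Speed limits (rad/s): [2.39, 2.39, 3.14, 3.14, 3.14, 3.14, 3.14].

INTERFACE

Orientations are given as a rotation vector (axis times angle).
In Python, from plant import ctrl gives the robot as it stands.
- The arm moves only by the shell command python3 -m jog 'ROWS' [FORCE]. ROWS is JSON, one flat list of numbers, 5 for each row, row after row: the shift along the tool's x, y, z in m, then the turn about the tool's z in rad, then the opening, from 0 (shut) to 1 (fully open). A call has 1 to 10 rows; each row shifts and turns the commanded pose from where the row before left it, along the tool's axes as they then stand; what a row does not reach is not made up. A row lasts 1/8 s, in which the tool goes at most 62.5 mm and 10.7 degrees, less where a joint would pass 70% of its speed; a pose out of reach is approached as far as the arm can. A call is refused whole if a number of a shift passes 0.0625 or a number of a turn 0.188, either way. A call with a gripper value outside its range is refused whole. The fingers move at their own pace and stop on an object; FORCE is the grip in N (left out, the last holds). Time passes only in rows, so rows that do not move let the fingers close. It gives the time, the measured TCP pose, the force, the opening and the grip force at its end, in the units of the state.
- ctrl.state(): the state, without advancing time (a new reading comes with each control period).
- ctrl.camera(name): name is "side" or "top"; returns the picture (420x560x3 uint8, red, green, blue); there is no depth.
- ctrl.calibration(name): a dict with "vfov" (degrees; the focal length in pixels is half the picture's height over the tangent of half this angle, whatever the lens; pixels are square), "cx", "cy" (the principal point, pixels), "rvec" (rotation vector, rad) and "tvec" (3), from world to camera coordinates, as OpenCV has them. Camera axes: x right, y down, z forward; pixel columns grow to the right and rows downward; lengths in mm; the calibration is good to about 2 mm. A picture is of the moment at which its call begins. calibration takes no time and is no camera call.
- ctrl.sign_off(): hands the job in; it is judged then, once.
Trained networks look in the newest picture that a camera, given by its name, has taken for a name from the list of things; names that differ only in an ending like _2 or _b are one class to them, and where a whole thing is asked for, a point or a joint stands for the part that bears it (a point fixed in the world has none). Each returns a list of dicts, best first, with "conf" (0 to 1); they miss things now and then, are a little off and sometimes report something else, mostly with a low value. They report only what shows in the picture. A call takes as long as a camera call. They do not tell look-alikes from the thing itself.
- ctrl.recognise(camera, target): "position" ([x, y, z] in mm, in world coordinates, good to about 4 mm: the middle of the surface that is visible of it).
The state is a dict: "time_s": time; "qpos": joint angles; "qd": joint speeds; "tau": joint torques, N m; "eef_pos": TCP position; "tcp_rot": TCP orientation; "ft_force": force on the tool from outside, world axes, zero at the start; "wrist_torque": the same for the moment, N m; "gripper_width": opening from 0.0 (shut) to 1.0 (fully open); "gripper_force": force on a finger pad.
Only numpy, scipy, OpenCV 4.12 (cv2) and the standard library are available. Lean on these libraries where they do the work, as an engineer would, in place of code of your own. Each camera call takes 0.05 s, during which the arm holds its last target. There are 200 camera calls.

TASK

Check the filed upper edge of the C-shaped hair-band blank for nicks: set a fingertip on its red end, run it lightly along the whole curved edge round to the white end, then lift clear. Only touch the blank, gently, without squeezing it or pushing its springy platform hard down, and leave the jar, the sanding block and the file where they are.

Things in the scene. Friction and masses are not known exactly. Their poses are not given: they have to be found in the camera images.
- rest: The sprung rest: a fixed round beech foot, 210 mm across and 20 mm thick, origin at the centre of its underside on the bench. Above it, on three springs, a round felt-topped plywood platform (184 mm across, top 56 mm above the bench) carries the hair-band blank. It stands at any yaw.
- cradle (a joint): How far the platform with the blank has been pushed straight down, m: 0 at rest, 0.020 at its bottom stop. It starts to sink at about 1 N and needs about 0.5 N more for each mm, so 5 mm deep is about 3.5 N; it rises again by itself.
- stretch0: Stretch 1 of 6 of the blank, counted from the red end: 40 mm of its length, from point edge0 to edge1. Its outer 13 mm are the red end. Brown and amber mottled, fixed to the platform. Its origin lies on the axis of the arc, on the platform's top, not on the stretch. The whole blank is a C-shaped hair band lying on its side, 150 mm across: a strip 6 mm thick standing 22 mm up from the platform.
- stretch1: Stretch 2 of 6 of the blank, counted from the red end: 40 mm of its length, from point edge1 to edge2. Brown and amber mottled, fixed to the platform. Its origin lies on the axis of the arc, on the platform's top, not on the stretch.
- stretch2: Stretch 3 of 6 of the blank, counted from the red end: 40 mm of its length, from point edge2 to edge3. Brown and amber mottled, fixed to the platform. Its origin lies on the axis of the arc, on the platform's top, not on the stretch.
- stretch3: Stretch 4 of 6 of the blank, counted from the red end: 40 mm of its length, from point edge3 to edge4. Brown and amber mottled, fixed to the platform. Its origin lies on the axis of the arc, on the platform's top, not on the stretch.
- stretch4: Stretch 5 of 6 of the blank, counted from the red end: 40 mm of its length, from point edge4 to edge5. Brown and amber mottled, fixed to the platform. Its origin lies on the axis of the arc, on the platform's top, not on the stretch.
- stretch5: Stretch 6 of 6 of the blank, counted from the red end: 40 mm of its length, from point edge5 to edge6. Its outer 13 mm are the white end. Brown and amber mottled, fixed to the platform. Its origin lies on the axis of the arc, on the platform's top, not on the stretch.
- edge0 (a point): Point in the middle of the blank's 6 mm wide upper edge at the tip of the red end, 78 mm above the bench at rest. All edge points lie on one 190 degree arc of 72 mm radius about the vertical axis through the centre of rest; neighbours are 31.7 degrees apart, counter-clockwise from above going from red to white.
- edge1 (a point): Point in the middle of the blank's 6 mm wide upper edge at the join of stretches 1 and 2, 78 mm above the bench at rest.
- edge2 (a point): Point in the middle of the blank's 6 mm wide upper edge at the join of stretches 2 and 3, 78 mm above the bench at rest.
- edge3 (a point): Point in the middle of the blank's 6 mm wide upper edge at the join of stretches 3 and 4, 78 mm above the bench at rest.
- edge4 (a point): Point in the middle of the blank's 6 mm wide upper edge at the join of stretches 4 and 5, 78 mm above the bench at rest.
- edge5 (a point): Point in the middle of the blank's 6 mm wide upper edge at the join of stretches 5 and 6, 78 mm above the bench at rest.
- edge6 (a point): Point in the middle of the blank's 6 mm wide upper edge at the tip of the white end, 78 mm above the bench at rest.
- jar: Bystander: loose amber glass jar with black lid, 48 mm across, 70 mm high, near the rest; origin at the centre of its underside.
- block: Bystander: loose cork sanding block with a green face, 70 x 34 x 30 mm, near the rest; origin at the centre of its underside.
- file: Bystander: loose flat file with wooden handle, 200 mm long, 16 mm high, lying near the rest; its own x axis runs along it from handle to blade, origin on the bench under its middle, 90 mm from the handle's end.
Not all that is in view belongs to the job. There is more than one size of the rest; the one meant has the size given above.

How it is judged (in metres and radians):
On the way, in this order (a step that is already met when the one before it is completed fails the run):
1. a fingertip rests on stretch 1 of the edge (red end) (contact force between the fingers and stretch0 above 0.3 N), for 0.1 s.
2. a fingertip rests on stretch 2 of the edge (contact force between the fingers and stretch1 above 0.3 N), for 0.1 s.
3. a fingertip rests on stretch 3 of the edge (contact force between the fingers and stretch2 above 0.3 N), for 0.1 s.
4. a fingertip rests on stretch 4 of the edge (contact force between the fingers and stretch3 above 0.3 N), for 0.1 s.
5. a fingertip rests on stretch 5 of the edge (contact force between the fingers and stretch4 above 0.3 N), for 0.1 s.
6. the fingertip reaches the white end: it rests on stretch 6 and no longer on stretch 5 (contact force between the fingers and stretch5 above 0.3 N and contact force between the fingers and stretch4 below 0.05 N), for 0.1 s.
At the end, for the whole second after the job is handed in: After a fingertip has rested (over 0.3 N, 0.1 s) on the six stretches in order from red to white (on the sixth alone at last), the fingers are off the blank, the platform is back up within 2 mm, and jar, block and file are within 20 mm of where they stood (value of joint cradle below 0.002 m and contact force between the fingers and rest below 0.05 N and distance of each of jar, block, file from where it was at the start of the episode below 0.02 m); the robot touches nothing.
It fails at once if the blank or its rest is pushed or squeezed with more than 12 N (contact force between the fingers and rest above 12 N).
It fails at once if the jar is lifted or moved by more than 20 mm (distance of jar from where it was at the start of the episode above 0.02 m).
It fails at once if the block is lifted or moved by more than 20 mm (distance of block from where it was at the start of the episode above 0.02 m).
It fails at once if the file is lifted or moved by more than 20 mm (distance of file from where it was at the start of the episode above 0.02 m).
It also fails if it takes over 45 s, if anything falls off the work surface, if the arm or the gripper's body presses on something with over 40 N, if the wrist force passes 120 N, or if a joint passes its speed limit or range.

## Working session

There is one attempt and no reset: what is moved stays moved. The work goes in short steps, Python scripts to look and compute and a shell command to move; the robot and the scene stay as the last step left them, time stands still between calls to the robot, and variables do not carry over. Pictures are saved under pics/ and viewed, at most 10 in all, crops included, and the job is handed in when it is done.

```bash
mkdir -p pics; ls
cat > h.py <<'E'
import numpy as np, cv2
from plant import ctrl
def cal(n):
    c=ctrl.calibration(n); R=cv2.Rodrigues(np.array(c['rvec'],float))[0]; t=np.array(c['tvec'],float)
    f=210/np.tan(np.radians(c['vfov'])/2); return R,t,f,c['cx'],c['cy']
def proj(n,P):
    R,t,f,cx,cy=cal(n); q=np.atleast_2d(P)@R.T+t; return np.c_[cx+f*q[:,0]/q[:,2],cy+f*q[:,1]/q[:,2]]
def unproj(n,uv,z):
    R,t,f,cx,cy=cal(n); uv=np.atleast_2d(uv)
    d=np.c_[(uv[:,0]-cx)/f,(uv[:,1]-cy)/f,np.ones(len(uv))]@R; o=-R.T@t
    return o+d*((z-o[2])/d[:,2])[:,None]
E
python3 - <<'E'
from h import *
ims=[]
for n in('top','side'):
    im=ctrl.camera(n); cv2.imwrite(f'pics/{n}1.png',im[:,:,::-1])
    for t in ['rest','edge0','edge6','jar','block','file']+(['stretch0','stretch5'] if n=='top' else []):
        print(n,t,[(np.round(r['position']),round(r['conf'],2)) for r in ctrl.recognise(n,t)][:3])
s=ctrl.state();print(s['time_s'],s['eef_pos'],s['tcp_rot'],s['ft_force'])
E
```

```text
pics
top rest [(array([567.,  94.,  56.]), 0.87), (array([569., 166.,  79.]), 0.75), (array([252., 277.,  78.]), 0.7)]
top edge0 [(array([576., 101.,  58.]), 0.94), (array([ 453., -237.,   78.]), 0.64), (array([700., 166.,  16.]), 0.62)]
top edge6 [(array([576., 101.,  58.]), 0.94), (array([ 453., -237.,   78.]), 0.64), (array([700., 166.,  16.]), 0.62)]
top jar [(array([593., -64.,  70.]), 0.69)]
top block [(array([411.,  72.,  28.]), 0.72)]
top file [(array([703., 171.,  13.]), 0.59), (array([568.,  92.,  56.]), 0.57)]
top stretch0 [(array([184., 366., 102.]), 0.74), (array([323., 340., 106.]), 0.73), (array([152., 329., 100.]), 0.69)]
top stretch5 [(array([184., 366., 102.]), 0.74), (array([323., 340., 106.]), 0.73), (array([152., 329., 100.]), 0.69)]
side rest [(array([555.,  66.,  56.]), 0.81), (array([ 428., -275.,   72.]), 0.81), (array([231., 238.,  71.]), 0.65)]
side edge0 [(array([240., 277.,  78.]), 0.93), (array([571.,  86.,  58.]), 0.78), (array([ 440., -262.,   80.]), 0.68)]
side edge6 [(array([240., 277.,  78.]), 0.93), (array([571.,  86.,  58.]), 0.78), (array([ 440., -262.,   80.]), 0.68)]
side jar [(array([589., -75.,  47.]), 0.58)]
side block [(array([413.,  58.,  29.]), 0.61)]
side file [(array([728., 115.,  11.]), 0.67)]
0.8 [249.0728197  573.21321011 253.2993169 ] [6.39301407e-01 3.07581435e+00 2.43018509e-05] [-0.41869195  0.08160784 -0.01210804]
```

View pics/top1.png

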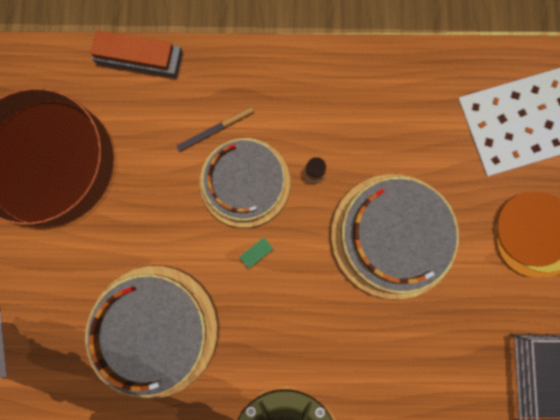

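View pics/side1.png

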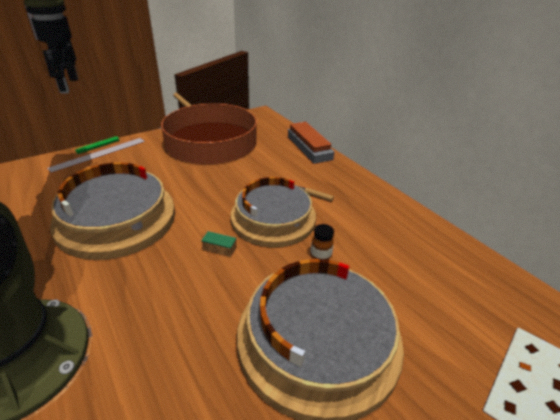

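The top picture shows three look-alike rests. The small one, at about (245,181) and roughly 90 px or 205 mm across, matches the given size; the other two are about 285 mm. The jar (315,168), block (256,253) and file (215,130) stand around it. Its red end is at about (229,148) and its white end at about (252,209). The side picture agrees with this. Next I fit the platform and the ends.

Run:
```python
from h import *
im=cv2.imread('pics/top1.png').astype(int); b,g,r=im[...,0],im[...,1],im[...,2]
yy,xx=np.mgrid[:420,:560]; roi=(xx>195)&(xx<295)&(yy>132)&(yy<232)
gray=roi&(abs(r-b)<25)&(r>60)&(r<150)
red=roi&(r>120)&(g<45)&(b<50); wh=roi&(r>170)&(b>150)
def px(m): v,u=np.nonzero(m); return np.c_[u,v]
print(gray.sum(),red.sum(),wh.sum())
k=cv2.morphologyEx((gray|wh).astype('uint8'),cv2.MORPH_OPEN,np.ones((3,3)))
cs=max(cv2.findContours(k,0,1)[0],key=cv2.contourArea)[:,0]
W=unproj('top',cs,56)[:,:2]
from scipy.optimize import least_squares
# platform: right/lower boundary free of blank
pr=unproj('top',px(red).mean(0),78)[0,:2]; pw=unproj('top',px(wh).mean(0),78)[0,:2]
print('red',pr,'white',pw, np.linalg.norm(pr-pw),'expect ~',2*72*np.sin(np.radians((190-10.3)/2)))
c0=(pr+pw)/2; f=least_squares(lambda p:np.hypot(*(W-p[:2]).T)-p[2],[*c0,92],loss='soft_l1',f_scale=2)
print('mid',c0,'platform fit',f.x)
a=lambda p:np.degrees(np.arctan2(*(p-c0)[::-1]))
print('angles',a(pr),a(pw))
# wood foot outer circle and amber band from overlay
c=c0; a0=a(pr)-5.2
vis=cv2.resize(im[125:240,190:340].astype('uint8'),None,fx=5,fy=5,interpolation=2)
E3=[[c[0]+72*np.cos(np.radians(a0+i*31.67)),c[1]+72*np.sin(np.radians(a0+i*31.67)),78] for i in range(7)]
th=np.linspace(0,6.28,60)
D=lambda P,col,s:[cv2.circle(vis,tuple(int(x) for x in (q-[190,125]+.5)*5),s,col,-1) for q in proj('top',P)]
D(np.array(E3),(0,255,0),4)
D(np.c_[c[0]+105*np.cos(th),c[1]+105*np.sin(th),20+0*th],(255,255,0),2)
D(np.c_[c[0]+92*np.cos(th),c[1]+92*np.sin(th),56+0*th],(255,0,255),2)
cv2.imwrite('pics/ov.png',vis)
# side
im=cv2.imread('pics/side1.png').astype(int); b,g,r=im[...,0],im[...,1],im[...,2]
roi=(xx>225)&(xx<320)&(yy>165)&(yy<245)
for nm,m in(('red',roi&(r>120)&(g<45)&(b<50)),('wh',roi&(r>170)&(b>150))):
    p=px(m); print(nm,len(p),p.mean(0),p.min(0),p.max(0),unproj('side',p.mean(0),72)[0])
```

```text
4074 8 10
red [640.81740746 122.26319343] white [507.56494727  75.30360336] 141.28489390722882 expect ~ 143.9995065200618
mid [574.19117736  98.7833984 ] platform fit [575.33150254  90.38134066  78.01831928]
angles 19.413001958960905 -160.58699804103907
red 8 [291.375 181.625] [289 181] [293 183] [644.95614246 123.98566614  72.        ]
wh 2 [253.5 207. ] [253 207] [254 207] [510.13604182  79.20659093  72.        ]
```

View pics/ov.png

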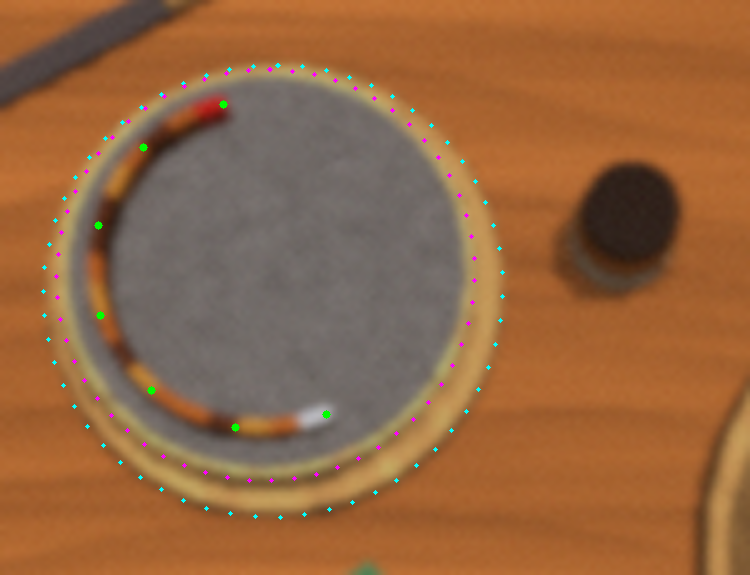

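```bash
cat > w.py <<'E'
from h import *
c=np.array([574.5,98.5]); a0=14.2
def pt(d): return c+72*np.array([np.cos(np.radians(a0+d)),np.sin(np.radians(a0+d))])
def tool(dw,s): return cv2.Rodrigues(s['tcp_rot'])[0].T@np.array(dw)
E
python3 - <<'E'
from w import *
s=ctrl.state(); t=pt(8)
d=np.r_[t,78+30+ctrl.tcp_to_tips]-s['eef_pos']
print(ctrl.tcp_to_tips,t,d,tool(d,s),tool(d,s)/12)
E
```

```text
22.0 [641.16268211 125.70453665] [ 392.08986241 -447.50867346 -123.2993169 ] [-537.93466656 -254.20702056  123.31374536] [-44.82788888 -21.18391838  10.27614545]
```

```bash
python3 -m jog '[-0.044,-0.021,0,0,0, -0.044,-0.021,0,0,0, -0.044,-0.021,0,0,0, -0.044,-0.021,0,0,0, -0.044,-0.021,0,0,0, -0.044,-0.021,0,0,0, -0.044,-0.021,0,0,0, -0.044,-0.021,0,0,0, -0.044,-0.021,0,0,0, -0.044,-0.021,0,0,0]' 20
python3 - <<'E'
from w import *
s=ctrl.state(); d=np.r_[pt(8),130]-s['eef_pos']; print(s['eef_pos'],s['tcp_rot'],s['ft_force'],s['gripper_width'],tool(d,s))
E
```

```text
time_s: 2.05
eef_pos: [569.9, 204.1, 253.4]
tcp_rot: [0.639, 3.076, 0.0]
ft_force: [0.7, 0.0, 0.9]
gripper_width: -0.001
gripper_force: 0.0
[569.90327133 204.05645072 253.44447584] [6.39111202e-01 3.07558858e+00 4.37259867e-04] [0.7166673  0.02945347 0.93506881] -0.0005734851035434004 [-96.54584949 -43.51687015 123.45300983]
```

```bash
python3 -m jog '[-0.032,-0.0145,0.03,0,0, -0.032,-0.0145,0.03,0,0, -0.0325,-0.0145,0.035,0,0, 0,0,0.028,0,0, 0,0,0,0,0, 0,0,0,0,0]'
python3 - <<'E'
from w import *
s=ctrl.state(); d=np.r_[pt(8),130]-s['eef_pos']; print(s['eef_pos'],s['ft_force'],tool(d,s))
im=ctrl.camera('side')
cv2.imwrite('pics/s2.png',cv2.resize(im[110:270,190:360,::-1],None,fx=3.5,fy=3.5,interpolation=2))
im=ctrl.camera('top')
cv2.imwrite('pics/t2.png',cv2.resize(im[110:250,170:330,::-1],None,fx=4,fy=4,interpolation=2))
E
```

```text
time_s: 2.8
eef_pos: [640.5, 127.9, 131.5]
tcp_rot: [0.638, 3.075, 0.002]
ft_force: [-0.2, 0.7, 1.0]
gripper_width: 0.001
gripper_force: 0.0
[640.46127539 127.88130652 131.49363034] [-0.23697563  0.68782176  0.97507722] [-1.50780213 -1.72022096  1.4928505 ]
```

View pics/s2.png

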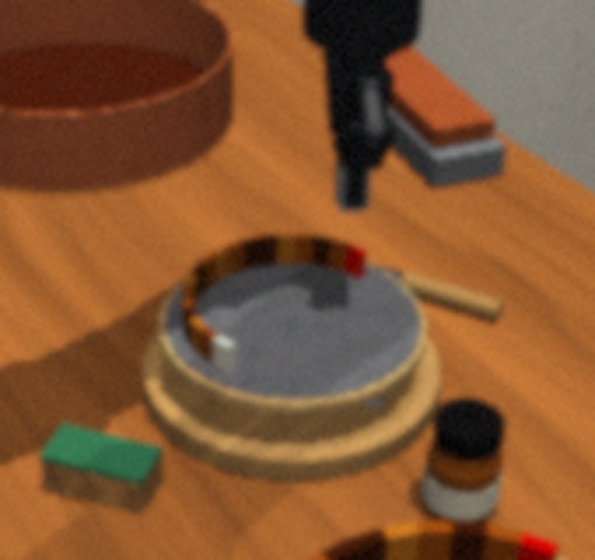

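View pics/t2.png

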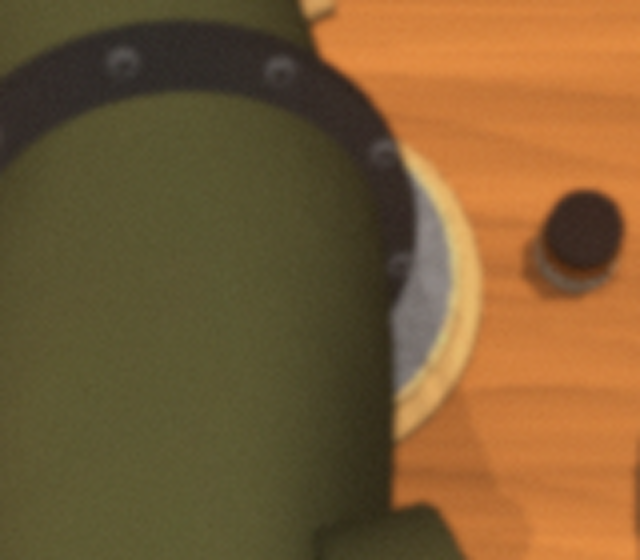

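The side view shows the closed fingertip at crop (350,207), directly above the red end at (355,260). The arm hides the blank in the top view. I descend next.

```bash
python3 -m jog '[-0.001,-0.001,0.012,0,0, 0,0,0.012,0,0, 0,0,0,0,0, 0,0,0,0,0]'
python3 - <<'E'
from w import *
for i in range(6):
    s=ctrl.state(); d=np.r_[pt(8),97]-s['eef_pos']; print(s['eef_pos'],s['ft_force'],tool(d,s)); ctrl.camera('side')
E
```

```text
time_s: 3.4
eef_pos: [640.6, 125.7, 106.1]
tcp_rot: [-0.639, -3.076, 0.0]
ft_force: [0.2, 0.1, 0.8]
gripper_width: -0.001
gripper_force: 0.0
[640.60273151 125.66343298 106.11833209] [0.17883846 0.05076173 0.82127109] [-0.49980603  0.26249595  9.11814148]
[640.75683827 125.71948642 106.39074215] [-0.76596717 -0.52828897  0.37948381] [-0.3770032   0.14686839  9.39080769]
[640.85206833 125.71581019 106.53878883] [-0.14026914  0.48884154  0.37033771] [-0.28557291  0.11062704  9.53893653]
[640.8375852 125.7104548 106.5924659] [ 0.2472636  -0.42978405  0.01548502] [-0.29649336  0.120822    9.59263357]
[640.81883437 125.6755428  106.58620399] [ 0.29466943  0.3741512  -0.53628501] [-0.29929326  0.16082556  9.58639335]
[640.80934073 125.71041285 106.60853677] [-0.1121295  -0.74271012  0.25708424] [-0.32195455  0.13200843  9.6087347 ]
```

```bash
python3 -m jog '[0,0,0.003,0,0, 0,0,0.003,0,0, 0,0,0.001,0,0, 0,0,0.001,0,0, 0,0,0,0,0, 0,0,0,0,0]'
cat > f.py <<'E'
from w import *
F=[]
for i in range(5): s=ctrl.state(); F.append(s['ft_force']); ctrl.camera('side')
d=s['eef_pos'][:2]-c
print(s['time_s'],s['eef_pos'],np.mean(F,0),'r',np.hypot(*d),'deg',np.degrees(np.arctan2(d[1],d[0]))-a0)
E
python3 f.py
```

```text
time_s: 4.45
eef_pos: [640.6, 125.6, 98.4]
tcp_rot: [0.639, 3.076, -0.0]
ft_force: [-1.2, -0.2, 1.5]
gripper_width: 0.001
gripper_force: 1.0
4.65 [640.59679925 125.63175058  98.35626815] [-0.94440213 -0.25051254  1.92234403] r 71.44871420168774 deg 8.117418963863955
```

Run:
```python
from w import *
s=ctrl.state(); p=pt(8.1)
for k in range(1,21):
    q=pt(8.1+8.7*k); t=tool([*(q-p),0],s); r=np.round(t[:2]/1000,4); p=q; print(k,*r)
```

```text
1 0.0084 0.007
2 0.0093 0.0057
3 0.0101 0.0042
4 0.0106 0.0026
5 0.0109 0.001
6 0.0109 -0.0007
7 0.0107 -0.0023
8 0.0102 -0.0039
9 0.0095 -0.0054
10 0.0086 -0.0068
11 0.0074 -0.008
12 0.0061 -0.009
13 0.0047 -0.0099
14 0.0032 -0.0105
15 0.0015 -0.0108
16 -0.0001 -0.0109
17 -0.0018 -0.0108
18 -0.0034 -0.0104
19 -0.0049 -0.0098
20 -0.0063 -0.0089
```

```bash
python3 -m jog '[0,0,0.001,0,0, 0.0084,0.007,0,0,0, 0.0093,0.0057,0,0,0, 0.0101,0.0042,0,0,0, 0.0106,0.0026,0,0,0, 0,0,0,0,0]'; python3 f.py
```

```text
time_s: 5.45
eef_pos: [611.7, 160.5, 97.4]
tcp_rot: [-0.636, -3.075, -0.001]
ft_force: [-1.1, 1.3, 2.3]
gripper_width: 0.004
gripper_force: 1.2
5.65 [612.94248848 159.08778087  97.20380954] [-0.87518616  1.49328385  2.46368753] r 71.75447101832988 deg 43.40518216530444
```

```bash
python3 -m jog '[0.0109,0.001,0,0,0, 0.0109,-0.0007,0,0,0, 0.0107,-0.0023,0,0,0, 0.0102,-0.0039,0,0,0, 0.0095,-0.0054,0,0,0, 0,0,0,0,0]'; python3 f.py
```

```text
time_s: 6.45
eef_pos: [559.0, 169.2, 97.2]
tcp_rot: [-0.638, -3.074, 0.002]
ft_force: [-2.5, -0.1, 2.8]
gripper_width: 0.003
gripper_force: 1.3
6.65 [560.33043135 169.08333387  96.98408925] [-2.22556234  0.108644    2.57673194] r 71.99155294990032 deg 87.15121777936434
```

```bash
python3 -m jog '[0.0086,-0.0068,0,0,0, 0.0074,-0.008,0,0,0, 0.0061,-0.009,0,0,0, 0.0047,-0.0099,0,0,0, 0.0032,-0.0105,0,0,0, 0,0,0,0,0]'; python3 f.py
```

```text
time_s: 7.45
eef_pos: [514.4, 139.1, 97.2]
tcp_rot: [-0.641, -3.074, 0.003]
ft_force: [-1.3, -1.5, 1.9]
gripper_width: 0.002
gripper_force: 1.3
7.65 [515.41751512 140.25284133  97.0459241 ] [-1.02105414 -1.30011899  2.54874053] r 72.3466639073105 deg 130.55163673990535
```

```bash
python3 -m jog '[0.0015,-0.0108,0,0,0, -0.0001,-0.0109,0,0,0, -0.0018,-0.0108,0,0,0, -0.0034,-0.0104,0,0,0, -0.0049,-0.0098,0,0,0, -0.0055,-0.0077,0,0,0, 0,0,0,0,0, 0,0,0,0,0]'; python3 f.py
```

```text
time_s: 8.7
eef_pos: [504.7, 79.0, 97.2]
tcp_rot: [-0.64, -3.076, 0.001]
ft_force: [-0.1, -1.5, 2.7]
gripper_width: -0.002
gripper_force: 1.3
8.9 [504.61120947  79.67055673  97.25457591] [ 0.34682194 -1.61900805  2.29012223] r 72.38087437436053 deg -179.1213989070389
```

At 181° (the white tip is at 190°), still pressing with 2.3 N on stretch 6 only. I lift clear.

```bash
python3 -m jog '[0,0,-0.005,0,0, 0,0,-0.02,0,0, 0,0,-0.04,0,0, 0,0,-0.04,0,0, 0,0,0,0,0, 0,0,0,0,0, 0,0,0,0,0, 0,0,0,0,0]'; python3 f.py
python3 - <<'E'
from w import *
cv2.imwrite('pics/s3.png',cv2.resize(ctrl.camera('side')[110:270,190:360,::-1],None,fx=3.5,fy=3.5,interpolation=2))
E
```

```text
time_s: 9.95
eef_pos: [504.1, 79.6, 201.4]
tcp_rot: [-0.639, -3.074, 0.001]
ft_force: [0.4, -0.2, 0.3]
gripper_width: -0.002
gripper_force: 0.0
10.15 [504.53090964  79.62738452 201.96353681] [ 0.10661654 -0.34196404  0.11943302] r 72.46964344627094 deg -179.10495700590286
```

View pics/s3.png

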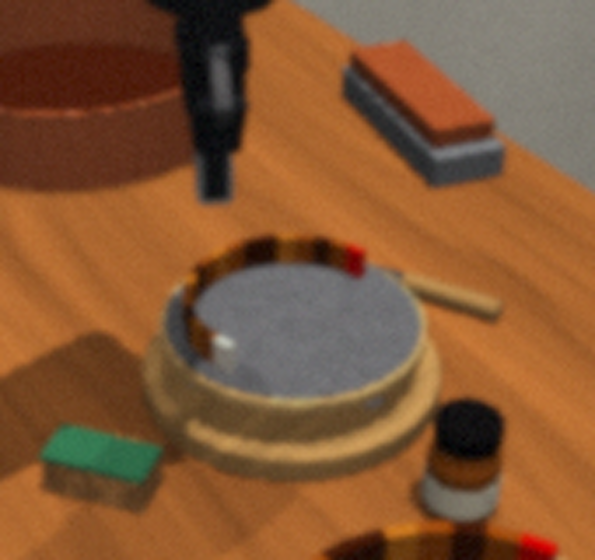

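The fingertip is clear at crop (215,198), directly above the white end at (222,348). The platform is back up, and the jar, block and file have not moved.

```bash
python3 -c "
from plant import ctrl; print(ctrl.sign_off())"
```

```text
the job is handed in; nothing more can be done
None
```

I ran the closed fingertip along the blank's whole edge from the red end to the white end, pressing down with about 2–2.5 N where I stopped to check, then lifted clear and handed the job in; the jar, block and file stayed put, and no verdict came back.

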